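Clear the way, then fetch the slide box from the bench drawer

TASK

The tube rack and the short amber bottle are standing in front of the small drawer unit: first set both down upright in the steel tray, before the drawer is moved. Then open the drawer, take out the slide box, lay it flat the right way up on the plate of the slide warmer, and push the drawer fully shut again. Carry everything upright and set it down without dropping it, leave the little jar in the drawer, and do not disturb the other glassware or the dishes.

Things in the scene. Friction and masses are not known exactly. Their poses are not given: they have to be found in the camera images.
- unit: Low grey drawer unit, fixed to the bench, 200 (x) x 220 (y) x 85 mm high, with one white-fronted drawer. Origin: centre of its underside; its front is its -x face (100 mm from the origin), which looks roughly towards the robot, and the drawer slides out along its own -x. Unit and handle turn together.
- unit_drawer0 (a joint): How far the drawer is pulled out, m: 0 shut, 0.133 at its stop. It stays where it is left; about 1 N of friction (damping 4 N s/m).
- unit_drawer0_handle (a point): Centre of the drawer's bar handle: round steel bar 11 mm thick, about 110 mm long, along the unit's y, 47 mm above the bench, its axis 35 mm in front of the drawer's front face (29 mm of free gap) on two thin legs 47 mm either side of the centre. Axes as the unit's; moves with the drawer.
- drawer_floor (a point): Middle of the drawer's inner floor, 22 mm above the bench, 133 mm behind the handle; axes as the unit's; moves with the drawer. Inside 155 mm (x) x 178 mm (y), walls' tops 63 mm above the bench. The drawer front is 15 mm thick, 214 mm wide, top edge 73 mm above the bench.
- tray_floor (a point): Stainless steel tray, fixed, 220 (x) x 160 (y) mm with a 4 mm thick rim 10 mm high (inside 212 x 152 mm). Point: middle of its floor's upper face, 3 mm above the bench; axes along its sides. It may be on the robot's left or right.
- warmer_plate (a point): Slide warmer, fixed: a low white box topped by a bare, flat aluminium plate 220 (x) x 160 (y) mm, 45 mm above the bench. Point: middle of the plate's upper face; axes along its sides. On the side opposite the tray.
- rack_centre (a point): Tube rack, loose, standing in front of the drawer: a solid blue plastic block 90 (x) x 40 (y) x 58 mm high, with ten capped tubes (fast in it) rising to 80 mm above its underside. Point: centre of the block, 29 mm above its underside; x along its length, z up. About 0.18 kg.
- bottle_centre (a point): Short amber bottle, closed, loose, standing in front of the drawer: 52 mm in diameter and straight up to 54 mm, then narrowing to a 25 mm white cap, 88 mm high in all. Point: on its axis, 44 mm above its underside; z up. About 0.2 kg.
- slidebox_centre (a point): Slide box, loose, flat on the drawer's floor with its length roughly along the unit's x, in the left or right half: closed off-white plastic box 76 (x) x 32 (y) x 30 (z) mm. Point: its centre, 15 mm above its underside; z up. About 0.07 kg.
- jar_centre (a point): Small round jar, loose, in the other half of the drawer: 38 mm across its white lid, 30 mm high. Point: its centre, 15 mm above its underside. Stays in the drawer.
- tallbottle: Tall amber bottle, loose bystander, 60 mm in diameter, 150 mm high, beside the drawer unit. Origin: centre of its underside.
- beaker: Glass beaker, loose bystander, 66 mm in diameter, 85 mm high, beside the drawer unit. Origin: centre of its underside.
- dishes: Stack of lidded culture dishes, loose bystander, 64 mm in diameter, 42 mm high, on the rear of the drawer unit's top. Origin: centre of its underside.

How it is judged:
On the way, in this order (a step that is already met when the one before it is completed fails the run):
1. tube rack and short bottle stand upright in the tray, let go, with the drawer still shut (x of bottle_centre in the frame of tray_floor between -0.082 and 0.082 m and y of bottle_centre in the frame of tray_floor between -0.052 and 0.052 m and z of bottle_centre in the frame of tray_floor between 0.039 and 0.049 m and angle between each of bottle_centre, rack_centre's own z axis and vertical below 0.12 rad and x of rack_centre in the frame of tray_floor between -0.088 and 0.088 m and y of rack_centre in the frame of tray_floor between -0.058 and 0.058 m and z of rack_centre in the frame of tray_floor between 0.024 and 0.034 m and contact force between the fingers and bottle below 0.1 N and contact force between the fingers and rack below 0.1 N and value of joint unit_drawer0 below 0.02 m), for 0.2 s.
2. the drawer is pulled out at least 90 mm (value of joint unit_drawer0 above 0.09 m), for 0.1 s.
3. the slide box lies flat on the warmer's plate, let go (x of slidebox_centre in the frame of warmer_plate between -0.096 and 0.096 m and y of slidebox_centre in the frame of warmer_plate between -0.066 and 0.066 m and z of slidebox_centre in the frame of warmer_plate between 0.01 and 0.02 m and angle between slidebox_centre's own z axis and vertical below 0.12 rad and contact force between the fingers and slidebox below 0.1 N), for 0.2 s.
At the end, for the whole second after the job is handed in: Rack and short bottle stand upright (within 7 degrees) on the tray's floor inside its rim, the slide box lies flat and right way up on the warmer's plate, the drawer is shut to within 6 mm with the jar still upright inside it, and all is at rest (x of bottle_centre in the frame of tray_floor between -0.082 and 0.082 m and y of bottle_centre in the frame of tray_floor between -0.052 and 0.052 m and z of bottle_centre in the frame of tray_floor between 0.039 and 0.049 m and angle between each of bottle_centre, rack_centre, slidebox_centre's own z axis and vertical below 0.12 rad and x of rack_centre in the frame of tray_floor between -0.088 and 0.088 m and y of rack_centre in the frame of tray_floor between -0.058 and 0.058 m and z of rack_centre in the frame of tray_floor between 0.024 and 0.034 m and x of slidebox_centre in the frame of warmer_plate between -0.096 and 0.096 m and y of slidebox_centre in the frame of warmer_plate between -0.066 and 0.066 m and z of slidebox_centre in the frame of warmer_plate between 0.01 and 0.02 m and x of jar_centre in the frame of drawer_floor between -0.078 and 0.078 m and y of jar_centre in the frame of drawer_floor between -0.089 and 0.089 m and z of jar_centre in the frame of drawer_floor below 0.025 m and angle between jar_centre's own z axis and vertical below 0.3 rad and value of joint unit_drawer0 below 0.006 m and linear speed of each of slidebox, bottle, rack below 0.02 m/s); the robot touches nothing.
It fails at once if the drawer was pulled out (over 20 mm) before both the rack and the bottle stood in the tray (value of joint unit_drawer0 above 0.02 m and not ((x of bottle_centre in the frame of tray_floor between -0.082 and 0.082 m and y of bottle_centre in the frame of tray_floor between -0.052 and 0.052 m and z of bottle_centre in the frame of tray_floor between 0.039 and 0.049 m and angle between bottle_centre's own z axis and vertical below 0.12 rad) and (x of rack_centre in the frame of tray_floor between -0.088 and 0.088 m and y of rack_centre in the frame of tray_floor between -0.058 and 0.058 m and z of rack_centre in the frame of tray_floor between 0.024 and 0.034 m and angle between rack_centre's own z axis and vertical below 0.12 rad))).
It fails at once if the rack, the bottle or the slide box was tipped (over 35 degrees) (angle between any of rack_centre, bottle_centre, slidebox_centre's own z axis and vertical above 0.61 rad).
It fails at once if the rack, the bottle or the slide box was dropped ((contact force between the fingers and rack below 0.1 N and height (world z) of rack_centre above 0.05 m and linear speed of rack above 0.35 m/s) or (contact force between the fingers and bottle below 0.1 N and height (world z) of bottle_centre above 0.065 m and linear speed of bottle above 0.35 m/s) or (contact force between the fingers and slidebox below 0.1 N and height (world z) of slidebox_centre above 0.078 m and linear speed of slidebox above 0.35 m/s)).
It fails at once if a bystander was disturbed (tall bottle, beaker or dishes moved over 20 mm) (distance of any of tallbottle, beaker, dishes from where it was at the start of the episode above 0.02 m).
It fails at once if the jar was taken out of the drawer (height (world z) of jar_centre above 0.075 m or angle between jar_centre's own z axis and vertical above 0.8 rad).
It also fails if it takes over 72 s, if anything falls off the work surface, if the arm or the gripper's body presses on something with over 40 N, if the wrist force passes 120 N, or if a joint passes its speed limit or range.

ROBOT

A 7-joint arm with a two-finger parallel gripper is mounted at the origin on the work surface. World frame = base frame: x ahead of the robot, y to its left, z up, the work surface at z = 0. Lengths are in m, angles in rad, forces in N, time in s.
With the tool pointing down it reaches from about 0.4 to 0.85 m from the base axis. Payload 10.4 kg.
Tool frame: the origin (TCP) lies on the front face of the gripper's body, between the roots of the fingers; the fingertips stand 73 mm ahead of it and the grasp point (between the pads) lies 54 mm ahead of it; x points along the fingers, y is the direction in which the jaws open and shut, and the axes are right-handed (so a half turn about x gives the same grasp; the last joint's range is limited). The gripper opens to 85 mm and grips with 20 to 120 N. Pads are 22 mm wide; open, the fingers measure 114 mm over their backs; the gripper's body (76 mm by 85 mm) begins 54 mm behind the grasp point. The pads swing forward as they close: fully open they stand 13 mm farther back than shut.
Start: joints at [-1.205, 0.332, -0.065, 1.46, 0.022, 1.35, -0.088], TCP at [0.237, 0.578, 0.304] pointing down, gripper open.
Joint ranges: [-2.6, 2.6], [-0.5, 2.12], [-1.47, 1.34], [0.16, 2.42], [-1.27, 4.41], [0.06, 2.06], [-2.6, 2.6]. Speed limits (rad/s): [2.22, 2.22, 2.79, 2.79, 3.14, 3.14, 3.14].

INTERFACE

Orientations are given as a unit quaternion [x, y, z, w].
In Python, from workcell import manip gives the robot as it stands. The module is installed in compiled form; this text tells all that it offers.
- The arm moves only by the tool arm_command, never from a script. Its argument "moves" is a list that holds one entry, the list of rows, each a list of 5 numbers: the closure, from 0 (fully open) to 1 (shut), then the shift along the tool's x, y, z in units of 25 mm (1.0 is 25 mm), then the turn about the tool's x in degrees. A call has 1 to 12 rows; each row shifts and turns the commanded pose from where the row before left it, along the tool's axes as they then stand; what a row does not reach is not made up. A row lasts 1/12 s, in which the tool goes at most 41.7 mm and 7.16 degrees, less where a joint would pass 70% of its speed; a pose out of reach is approached as far as the arm can. A call is refused whole if a number of a shift passes 1 or a number of a turn 7.16, either way. A call with a gripper value outside its range is refused whole. The fingers move at their own pace and stop on an object; "force" is the grip in N (left out, the last holds). Time passes only in rows, so rows that do not move let the fingers close. It gives the time, the measured TCP pose, the force and the opening at its end, in the units of the state.
- manip.get_obs(): the state, without advancing time (a new reading comes with each control period).
- manip.camera(name): name is "side" or "top" or "wrist"; returns the picture (400x640x3 uint8, red, green, blue); there is no depth.
- manip.camera_info(name): a dict with "vfov" (degrees; the focal length in pixels is half the picture's height over the tangent of half this angle, whatever the lens; pixels are square), "cx", "cy" (the principal point, pixels), "dist_coeffs" ([k1, k2, p1, p2, k3] as OpenCV has them; the pictures are not rectified), "pose" (4x4, takes a point from camera to world coordinates). Camera axes: x right, y down, z forward; pixel columns grow to the right and rows downward; lengths in m; the calibration is good to about 2 mm. A picture is of the moment at which its call begins: read the wrist's pose just before it. camera_info takes no time and is no camera call; for the wrist camera it gives the pose at the moment of the call.
- manip.hand_in(): hands the job in, once; it reports no verdict.
Trained networks look in the newest picture that a camera, given by its name, has taken for a name from the list of things; names that differ only in an ending like _2 or _b are one class to them, and where a whole thing is asked for, a point or a joint stands for the part that bears it (a point fixed in the world has none). Each returns a list of dicts, best first, with "confidence" (0 to 1); they miss things now and then, are a little off and sometimes report something else, mostly with a low value. They report only what shows in the picture. A call takes as long as a camera call.
- manip.regions_of(query, camera): "mask" (400x640 bool, what is visible of it) and "rect" ([left, top, right, bottom] in pixels, round what is visible of it).
- manip.pinpoint(query, camera): "pixel" ([row, column] in pixels: a listed point, or the origin of a listed thing).
The state is a dict: "clock": time; "joint_pos": joint angles; "joint_velocities": joint speeds; "tau": joint torques, N m; "position": TCP position; "ee_rot": TCP orientation; "ft_force": force on the tool from outside, world axes, zero at the start; "torque": the same for the moment, N m; "grip_width": opening from 0.0 (shut) to 1.0 (fully open).
Only numpy, scipy, OpenCV 4.12 (cv2) and the standard library are available. Lean on these libraries where they do the work, as an engineer would, in place of code of your own. Each camera call takes 0.05 s, during which the arm holds its last target.

## Working session

There is one attempt and no reset: what is moved stays moved. The work goes in short steps, Python scripts to look and compute and a tool call to move; the robot and the scene stay as the last step left them, time stands still between calls to the robot, and variables do not carry over. Pictures are saved under pics/ and viewed, and the job is handed in when it is done.

Besides the shell and the picture viewer there is one more tool, called after "Emit:" by a JSON object that holds its "method" and its "body". arm_command: Moves the arm, as the interface text tells. Its arguments: {"type":"object","properties":{"moves":{"type":"array","items":{"type":"array","items":{"type":"array","items":{"type":"number"}}}},"force":{"type":"number"}},"required":["moves"]}

```bash
mkdir -p pics; ls; cat > h.py <<'E'
import numpy as np, cv2
from workcell import manip
from scipy.spatial.transform import Rotation as R
def K(c):
    i=manip.camera_info(c); f=200/np.tan(np.radians(i['vfov'])/2)
    return np.array([[f,0,i['cx']],[0,f,i['cy']],[0,0,1]]),np.array(i['dist_coeffs'],float),np.array(i['pose'])
def ray(c,rc,P=None):
    k,d,p=K(c); p=p if P is None else P
    u=cv2.undistortPoints(np.array([[[rc[1],rc[0]]]],float),k,d)[0,0]
    return p[:3,3],p[:3,:3]@np.array([u[0],u[1],1])
def atz(c,rc,z,P=None):
    o,v=ray(c,rc,P); return o+v*(z-o[2])/v[2]
def proj(c,pts,P=None):
    k,d,p=K(c); p=p if P is None else P
    q=(np.atleast_2d(pts)-p[:3,3])@p[:3,:3]
    return cv2.projectPoints(q,np.zeros(3),np.zeros(3),k,d)[0][:,0]
def tri(obs):
    A=np.zeros((3,3));b=np.zeros(3)
    for o,v in obs:
        v=v/np.linalg.norm(v);M=np.eye(3)-np.outer(v,v);A+=M;b+=M@o
    return np.linalg.solve(A,b)
def snap(c,n):
    im=manip.camera(c); cv2.imwrite(f'pics/{n}.png',im[:,:,::-1]); return im
E
python3 - <<'E'
from h import *
o=manip.get_obs();print({k:np.round(v,3).tolist() for k,v in o.items()})
print(np.round(R.from_quat(o['ee_rot']).as_matrix(),3).tolist())
for c in('top','side'):
    snap(c,c+'0')
    for n in['unit','unit_drawer0_handle','tray_floor','warmer_plate','rack_centre','bottle_centre','tallbottle','beaker','dishes']:
        r=manip.pinpoint(n,c); print(c,n,[(np.round(x['pixel'],1).tolist(),round(x['confidence'],2)) for x in r[:2]])
    print(K(c)[2].round(3).tolist())
print(manip.get_obs()['clock'])
E
```

```text
pics
{'clock': 0.0, 'joint_pos': [-1.205, 0.333, -0.065, 1.461, 0.022, 1.35, -0.088], 'joint_velocities': [-0.0, -0.001, 0.001, 0.001, 0.0, 0.002, -0.001], 'tau': [-0.001, -62.545, 0.048, -39.161, 0.016, 0.01, 0.0], 'position': [0.237, 0.578, 0.303], 'ee_rot': [0.136, 0.694, -0.137, 0.694], 'ft_force': [-0.745, 0.179, -0.052], 'torque': [-0.006, -0.009, -0.015], 'grip_width': 0.997}
[[-0.0, 0.379, 0.925], [-0.001, 0.925, -0.379], [-1.0, -0.001, 0.0]]
top unit [([185.7, 316.0], 0.9)]
top unit_drawer0_handle [([229.8, 317.0], 0.8)]
top tray_floor [([282.8, 182.6], 0.9), ([157.5, 326.8], 0.49)]
top warmer_plate [([265.7, 455.4], 0.79)]
top rack_centre [([275.3, 345.3], 0.87)]
top bottle_centre [([264.0, 300.2], 0.71)]
top tallbottle [([191.9, 408.3], 0.92), ([282.3, 180.4], 0.3)]
top beaker [([197.3, 205.7], 0.71)]
top dishes [([157.2, 325.7], 0.89)]
[[-0.039, -0.971, 0.237, 0.435], [-0.999, 0.039, -0.005, -0.013], [-0.004, -0.237, -0.971, 0.985], [0.0, 0.0, 0.0, 1.0]]
side unit [([211.2, 346.2], 0.85)]
side unit_drawer0_handle [([223.1, 308.1], 0.98)]
side tray_floor [([185.1, 202.5], 0.83)]
side warmer_plate []
side rack_centre [([264.8, 296.8], 0.6)]
side bottle_centre [([231.6, 273.4], 0.79)]
side tallbottle [([266.0, 410.0], 0.98)]
side beaker [([161.1, 273.5], 0.94)]
side dishes [([182.2, 368.9], 0.71)]
[[0.74, -0.494, 0.457, 0.176], [-0.673, -0.528, 0.518, -0.512], [-0.015, -0.69, -0.723, 0.792], [0.0, 0.0, 0.0, 1.0]]
1.0
```

View pics/top0.png

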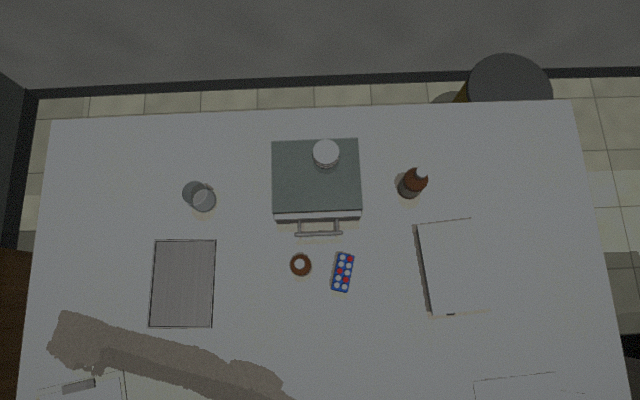

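View pics/side0.png

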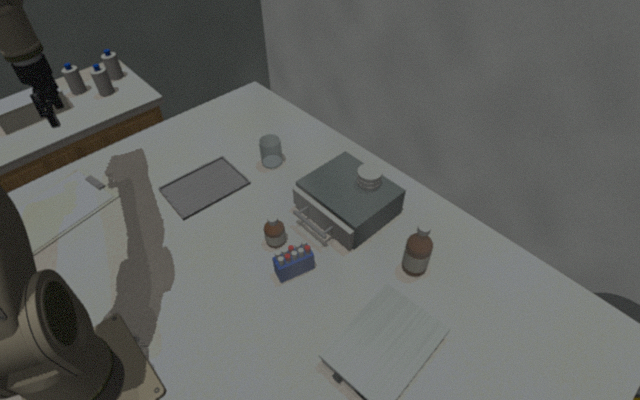

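```bash
python3 - <<'E'
from h import *
T={'unit':([185.7,316.0],[211.2,346.2],0),'handle':([229.8,317],[223.1,308.1],.047),'tray':([282.8,182.6],[185.1,202.5],.003),'warmer':([265.7,455.4],None,.045),
'rack':([275.3,345.3],[264.8,296.8],.029),'bottle':([264,300.2],[231.6,273.4],.044),'tall':([191.9,408.3],[266,410],0),'beaker':([197.3,205.7],[161.1,273.5],0),'dishes':([157.2,325.7],[182.2,368.9],.085)}
for n,(a,b,z) in T.items():
    print(n,atz('top',a,z).round(4), atz('side',b,z).round(4) if b else '', tri([ray('top',a),ray('side',b)]).round(4) if b else '')
E
```

```text
unit [ 0.7174 -0.0068  0.    ] [ 0.7124 -0.0125 -0.    ] [ 0.7198 -0.0064 -0.0101]
handle [ 0.5902 -0.0054  0.047 ] [ 0.5823 -0.0058  0.047 ] [ 0.5882 -0.0038  0.042 ]
tray [0.4752 0.3401 0.003 ] [0.4761 0.3471 0.003 ] [0.4739 0.3376 0.0112]
warmer [ 0.4882 -0.3394  0.045 ]  
rack [ 0.4773 -0.0706  0.029 ] [ 0.4877 -0.0729  0.029 ] [ 0.4815 -0.0729  0.0331]
bottle [0.5081 0.0387 0.044 ] [0.503  0.0337 0.044 ] [0.5078 0.0397 0.0352]
tall [ 0.6903 -0.2524  0.    ] [ 0.6976 -0.2456  0.    ] [ 0.6877 -0.2497  0.0135]
beaker [0.6974 0.2887 0.    ] [0.6973 0.2923 0.    ] [0.6955 0.2879 0.0039]
dishes [ 0.7659 -0.0342  0.085 ] [ 0.7711 -0.0336  0.085 ] [ 0.7664 -0.0351  0.0882]
```

```bash
python3 - <<'E'
from h import *
manip.camera('top')
for n,z in[('rack_centre',.07),('bottle_centre',.07),('unit_drawer0_handle',.047),('tallbottle',.15),('unit',.085)]:
    r=manip.regions_of(n,'top')
    if not r: print(n,'none');continue
    m=r[0]['mask'];print(n,r[0]['rect'],m.sum(),round(r[0]['confidence'],2))
    ys,xs=np.nonzero(m); 
    box=cv2.boxPoints(cv2.minAreaRect(np.c_[xs,ys].astype(np.float32)))
    w=np.array([atz('top',(y,x),z) for x,y in box]); print(w[:,:2].round(3).tolist(), 'c',w.mean(0).round(4),[round(float(np.degrees(np.arctan2(*(w[(i+1)%4]-w[i])[[1,0]]))),1) for i in(0,1)],[round(float(np.linalg.norm(w[(i+1)%4]-w[i])),3) for i in(0,1)])
im=cv2.imread('pics/top0.png')
for n,(a,b,c,d) in {'a':(215,310,260,380),'b':(110,240,130,460)}.items(): pass
c=im[125:325,140:500]; c=cv2.resize(np.clip(c*1.8,0,255).astype(np.uint8),None,fx=2.2,fy=2.2,interpolation=cv2.INTER_CUBIC)
cv2.imwrite('pics/topcrop.png',c)
# tray corners pixel guess
for nm,z,ps in[('tray',.013,[(239,154),(239,216),(327,213),(327,148)]),('warm',.045,[(224,413),(218,470),(316,431)]),('unit',.085,[(142,271),(138,358),(211,361),(213,274)])]:
    print(nm,[atz('top',p,z)[:2].round(3).tolist() for p in ps])
E
```

```text
rack_centre [333.2, 255.5, 353.1, 291.6] 606 0.77
[[0.445, -0.032], [0.531, -0.052], [0.522, -0.09], [0.436, -0.07]] c [ 0.4837 -0.0609  0.07  ] [-13.1, -102.6] [0.089, 0.039]
bottle_centre [290.1, 255.6, 309.5, 276.5] 365 0.9
[[0.506, 0.072], [0.538, 0.038], [0.501, 0.004], [0.47, 0.038]] c [0.5039 0.0378 0.07  ] [-46.9, -136.9] [0.047, 0.051]
unit_drawer0_handle [275.1, 208.9, 358.5, 235.6] 1105 0.93
[[0.637, 0.101], [0.638, -0.115], [0.576, -0.114], [0.576, 0.1]] c [ 0.6068 -0.007   0.047 ] [-89.9, 178.7] [0.216, 0.061]
tallbottle [392.9, 164.9, 427.3, 197.4] 750 0.97
[[0.668, -0.179], [0.728, -0.245], [0.684, -0.28], [0.626, -0.215]] c [ 0.6764 -0.2298  0.15  ] [-47.5, -140.7] [0.089, 0.057]
unit [270.3, 135.8, 361.9, 232.9] 7000 0.93
[[0.816, 0.108], [0.818, -0.121], [0.571, -0.115], [0.57, 0.1]] c [ 0.6937 -0.007   0.085 ] [-89.6, 178.8] [0.229, 0.247]
tray [[0.588, 0.416], [0.582, 0.255], [0.366, 0.257], [0.371, 0.418]]
warm [[0.595, -0.245], [0.605, -0.391], [0.373, -0.267]]
unit [[0.812, 0.102], [0.814, -0.118], [0.625, -0.113], [0.629, 0.096]]
```

View pics/topcrop.png

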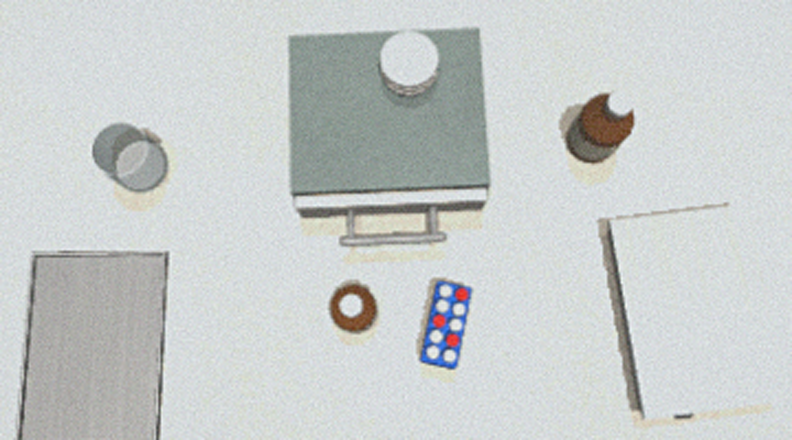

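Emit:
{"method": "arm_command", "body": {"moves": [[[0,0,0,0,-7],[0,0,0,0,-7],[0,0,0,0,-7],[0,0,0,0,-1.3],[0,0,-1,1,0],[0,0,-1,1,0],[0,0,-1,1,0],[0,0,-1,1,0],[0,0,-1,1,0],[0,0,-1,1,0],[0,0,-1,1,0],[0,0,-1,1,0]]]}}

```text
clock: 2.3
position: [0.438, 0.377, 0.3042]
ee_rot: [0.001, 0.707, -0.001, 0.707]
ft_force: [-0.1, 0.3, 0.2]
grip_width: 0.998
```

Emit:
{"method": "arm_command", "body": {"moves": [[[0,0,-1,0,0],[0,0,-1,0,0],[0,0,-1,0,0],[0,0,-1,0,0],[0,0,-1,0,0],[0,0,-1,0,0],[0,0,-1,0,0],[0,0,-1,0,0],[0,0,-1,0,0],[0,0,-1,0,0],[0,0,-1,0,0],[0,0,-1,0,0]]]}}

```text
clock: 3.3
position: [0.4369, 0.0772, 0.3041]
ee_rot: [0.001, 0.707, -0.001, 0.707]
ft_force: [0.4, 0.9, 0.9]
grip_width: 1.002
```

Emit:
{"method": "arm_command", "body": {"moves": [[[0,0,-1,0,0],[0,0,-1,0,0],[0,0,-1,0,0],[0,0,-1,0,0],[0,0,0,0,0]]]}}

```text
clock: 3.72
position: [0.437, -0.0262, 0.3043]
ee_rot: [0.003, 0.707, -0.003, 0.707]
ft_force: [-0.4, -0.8, 0.4]
grip_width: 1.001
```

```bash
python3 - <<'E'
from h import *
o=manip.get_obs();print(o['position'],R.from_quat(o['ee_rot']).as_matrix().round(3).tolist(),o['clock'],np.round(o['joint_pos'],2))
P=K('wrist')[2];print(P.round(3).tolist())
im=snap('wrist','w1')
for n,z in[('rack_centre',.029),('bottle_centre',.044),('unit_drawer0_handle',.047)]:
    for r in manip.pinpoint(n,'wrist')[:2]: print(n,r['pixel'],round(r['confidence'],2),atz('wrist',r['pixel'],z,P).round(4))
E
```

```text
[ 0.43695873 -0.02621762  0.30425043] [[0.001, 0.009, 1.0], [-0.0, 1.0, -0.009], [-1.0, -0.0, 0.001]] 3.7167 [-0.45 -0.11  0.38  1.94  0.04  1.31  1.48]
[[0.008, 0.95, 0.313, 0.356], [1.0, -0.008, -0.002, -0.025], [0.0, 0.313, -0.95, 0.375], [0.0, 0.0, 0.0, 1.0]]
rack_centre [209.5, 279.4] 0.96 [ 0.4822 -0.061   0.029 ]
bottle_centre [233.2, 376.8] 0.6 [0.5033 0.0391 0.044 ]
unit_drawer0_handle [302.0, 332.9] 0.67 [ 0.5834 -0.0051  0.047 ]
unit_drawer0_handle [346.4, 551.4] 0.47 [0.6547 0.2602 0.047 ]
```

View pics/w1.png

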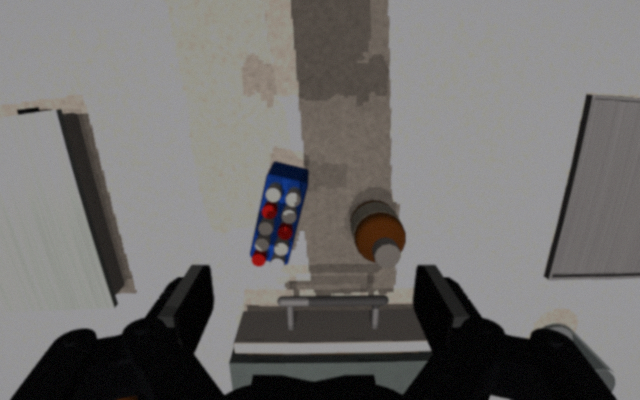

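```bash
python3 - <<'E'
from h import *
P=K('wrist')[2]
m=manip.regions_of('rack_centre','wrist')[0]['mask'];im=cv2.imread('pics/w1.png')
w=[atz('wrist',(r,c),.058,P) for c,r in[(269,178),(307,183),(291,262),(250,256)]]
print(np.round(w,4).tolist(),np.mean(w,0))
w=[atz('wrist',(r,c),.0,P) for c,r in[(275,162),(308,167)]];print(np.round(w,4).tolist())
for e in((276,170),(290,171)):pass
c=im[140:320,220:440];cv2.imwrite('pics/w1c.png',cv2.resize(np.clip(c*1.5,0,255).astype(np.uint8),None,fx=3.5,fy=3.3,interpolation=cv2.INTER_CUBIC))
print([atz('wrist',p,.047,P).round(4).tolist() for p in[(300,279),(300,387)]])
E
```

```text
[[0.4408, -0.0607, 0.058], [0.4456, -0.0255, 0.058], [0.528, -0.042, 0.058], [0.5214, -0.083, 0.058]] [ 0.48394323 -0.05279089  0.058     ]
[[0.4383, -0.061, 0.0], [0.4439, -0.0253, 0.0]]
[[0.5804, -0.0568, 0.047], [0.5808, 0.0608, 0.047]]
```

View pics/w1c.png

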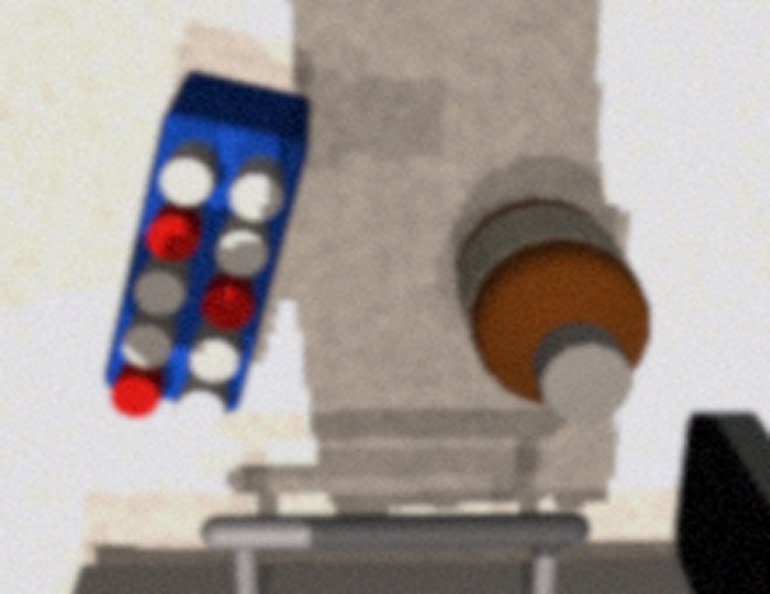

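```bash
python3 - <<'E'
from h import *
P=K('wrist')[2]
w=np.array([atz('wrist',(r,c),.058,P) for c,r in[(267.1,173.9),(306.3,183.9),(286.3,264.2),(250.9,255.2)]])
print(w[:,:2].round(4).tolist(),w.mean(0),[np.linalg.norm(w[i]-w[(i+1)%4]).round(4) for i in range(4)],[np.degrees(np.arctan2(*(w[i]-w[j])[[1,0]])).round(1) for i,j in((3,0),(2,1),(1,0),(2,3))])
# bottle body circle bottom
b=[(450/3.5+220,260/3.3+140),(622/3.5+220,250/3.3+140)]
print(proj('wrist',[[.505,.038,0],[.505,.038,.088],[.505,.038,.054]],P),proj('wrist',[[.484,-.061,.058],[.484,-.056,.058]],P), proj('top',[[.505,.038,.088],[.484,-.061,.058]]))
E
```

```text
[[0.4369, -0.0622], [0.4465, -0.026], [0.5305, -0.0466], [0.5205, -0.0818]] [ 0.48358011 -0.05414704  0.058     ] [np.float64(0.0374), np.float64(0.0865), np.float64(0.0366), np.float64(0.0859)] [np.float64(-13.2), np.float64(-13.7), np.float64(75.2), np.float64(74.2)]
[[363.56299369 219.55118209]
 [376.71104538 255.30748583]
 [370.91034732 239.50700638]] [[270.24170387 221.34141959]
 [275.41356031 221.35245896]] [[299.45644454 263.8893655 ]
 [341.82994212 272.04080303]]
```

```bash
python3 - <<'E'
from h import *
o=manip.get_obs();print(o['position'],o['clock'],o['joint_velocities'].round(3) if hasattr(o['joint_velocities'],'round') else o['joint_velocities'])
P=K('wrist')[2];print(P.round(4).tolist())
im=snap('wrist','w2')
for n,z in[('rack_centre',.029),('bottle_centre',.044),('unit_drawer0_handle',.047)]:
    for r in manip.pinpoint(n,'wrist')[:2]: print(n,r['pixel'],round(r['confidence'],2),atz('wrist',r['pixel'],z,P).round(4))
t=snap('top','t2')[:,:,::-1]
c=cv2.resize(np.clip(t[200:400,220:420]*1.8,0,255).astype(np.uint8),None,fx=3,fy=3,interpolation=cv2.INTER_CUBIC)
T=o['position'];Rm=R.from_quat(o['ee_rot']).as_matrix()
for dy in(-.0425,.0425):
    p=proj('top',[T+Rm@[.06,dy,0]])[0]; print(p); cv2.circle(c,(int((p[0]-220)*3),int((p[1]-200)*3)),4,(0,0,255),1)
cv2.imwrite('pics/t2c.png',c)
E
```

```text
[ 0.43718231 -0.02053754  0.30388881] 3.9667 [-0.003  0.002 -0.002  0.     0.002  0.002  0.009]
[[-0.0014, 0.95, 0.3122, 0.3566], [1.0, 0.0011, 0.0011, -0.0201], [0.0007, 0.3122, -0.95, 0.375], [0.0, 0.0, 0.0, 1.0]]
rack_centre [212.8, 272.4] 0.96 [ 0.486  -0.0621  0.029 ]
bottle_centre [237.4, 370.5] 0.59 [0.5073 0.0393 0.044 ]
unit_drawer0_handle [303.3, 329.2] 0.96 [ 0.5845 -0.0019  0.047 ]
[349.00411088 291.57158841]
[304.05314483 293.43775646]
```

View pics/t2c.png

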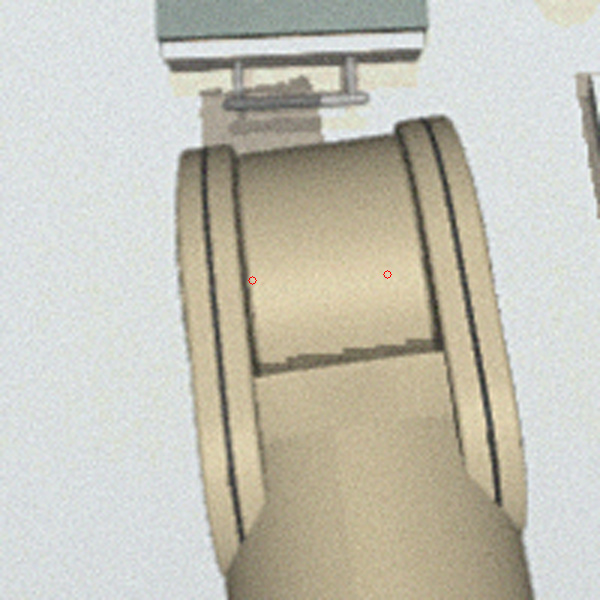

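```bash
python3 - <<'E'
from h import *
im=cv2.imread('pics/w2.png')
c=im[140:320,220:440];cv2.imwrite('pics/w2c.png',cv2.resize(np.clip(c*1.5,0,255).astype(np.uint8),None,fx=3.5,fy=3.3,interpolation=cv2.INTER_CUBIC))
E
```

```text
(no output)
```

View pics/w2c.png

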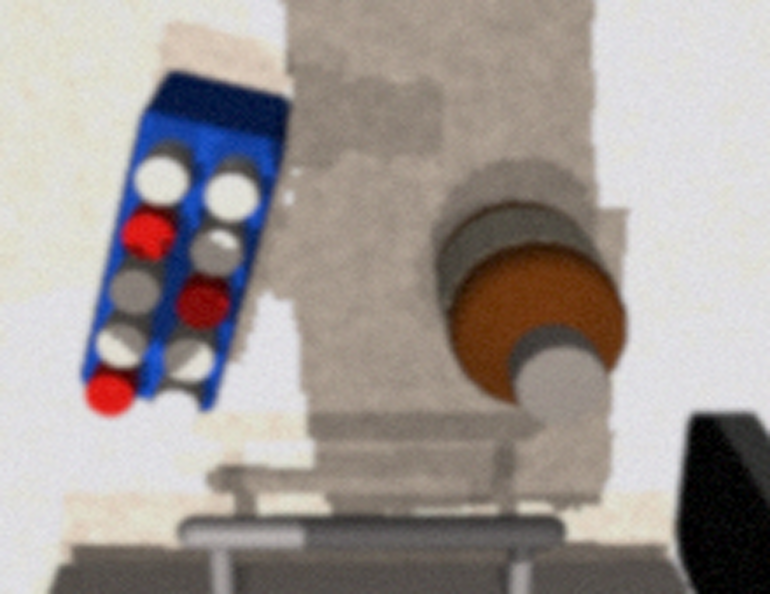

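```bash
python3 - <<'E'
from h import *
P=K('wrist')[2]
f=lambda u,v:(v/3.3+140,u/3.5+220)
w=np.array([atz('wrist',f(*p),.058,P) for p in[(142,112),(280,146),(208,408),(83,380)]])
print(w[:,:2].round(4).tolist(),w.mean(0),[np.linalg.norm(w[i]-w[(i+1)%4]).round(4) for i in range(4)],[np.degrees(np.arctan2(*(w[i]-w[j])[[1,0]])).round(1) for i,j in((3,0),(2,1),(1,0),(2,3))])
w=np.array([atz('wrist',f(*p),.047,P) for p in[(180,531),(565,531)]]);print(w,w.mean(0))
w=np.array([atz('wrist',f(*p),.088,P) for p in[(560,388)]]);print(w)
E
```

```text
[[0.4369, -0.0688], [0.4467, -0.0325], [0.5298, -0.0541], [0.5205, -0.0896]] [ 0.48347895 -0.06125471  0.058     ] [np.float64(0.0377), np.float64(0.0858), np.float64(0.0367), np.float64(0.0861)] [np.float64(-13.9), np.float64(-14.6), np.float64(74.8), np.float64(75.3)]
[[ 0.58158419 -0.06537066  0.047     ]
 [ 0.58166233  0.05440411  0.047     ]] [ 0.58162326 -0.00548328  0.047     ]
[[0.50723258 0.04054823 0.088     ]]
```

Emit:
{"method": "arm_command", "body": {"moves": [[[0,0,-0.82,0.95,0],[0,0,-0.82,0.94,0],[0,0.5,0,0,7],[0,1,0,0,7],[0,1,0,0,0],[0,1,0,0,0],[0,1,0,0,0],[0,0,0,0,0],[0,0,0,0,0],[0,0,0,0,0]]]}}

```text
clock: 5.05
position: [0.4851, -0.0625, 0.1928]
ee_rot: [0.086, 0.701, -0.086, 0.702]
ft_force: [-0.4, 0.0, 1.0]
grip_width: 1.0
```

```bash
python3 - <<'E'
from h import *
o=manip.get_obs();print(o['position'],R.from_quat(o['ee_rot']).as_matrix().round(3).tolist(),o['clock'])
P=K('wrist')[2]
im=snap('wrist','w3')[:,:,::-1].copy()
T=np.array([.4845,-.0615,0]);a=np.radians(-14);u=np.array([np.cos(a),np.sin(a),0]);v=np.array([-u[1],u[0],0])
for q in proj('wrist',[T+[0,0,.058]+sx*.045*u+sy*.02*v for sx,sy in((1,1),(1,-1),(-1,-1),(-1,1))],P): cv2.circle(im,(int(q[0]),int(q[1])),4,(0,255,255),1)
cv2.imwrite('pics/w3.png',im)
E
```

```text
[ 0.48510499 -0.06249346  0.19275816] [[0.001, 0.242, 0.97], [0.0, 0.97, -0.242], [-1.0, 0.0, 0.001]] 5.05
```

View pics/w3.png

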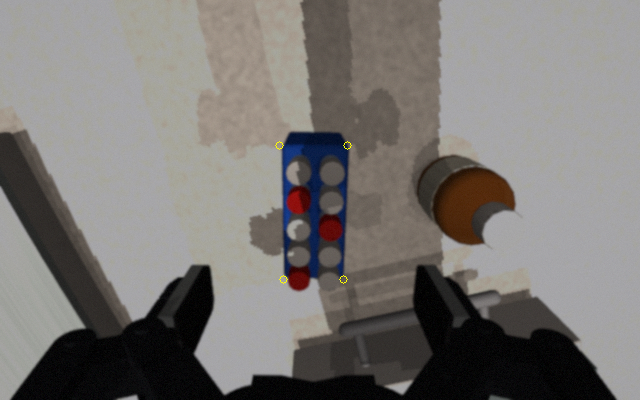

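Emit:
{"method": "arm_command", "body": {"moves": [[[0,1,0,0,0],[0,1,0,0,0],[0,1,0,0,0],[0,0.7,0,0,0],[0,0.33,0,0,0],[0,0,0,0,0],[0.5,0,0,0,0],[1,0,0,0,0],[1,0,0,0,0],[1,0,0,0,0],[1,0,0,0,0],[1,0,0,0,0]]], "force": 35}}

```text
clock: 6.1
position: [0.4852, -0.0625, 0.0918]
ee_rot: [0.086, 0.701, -0.086, 0.702]
ft_force: [-2.0, -0.3, 6.3]
grip_width: 0.46
```

Emit:
{"method": "arm_command", "body": {"moves": [[[1,-0.5,0,0,0],[1,-1,0,0,0],[1,-1,0,0,0],[1,-1,0,0,0],[1,-1,0,0,0],[1,-0.5,0,0,-7],[1,0,0,0,-7],[1,0,0.5,-0.5,0],[1,0,1,-1,0],[1,0,1,-0.6,0],[1,0,1,0,0],[1,0,1,0,0]]]}}

```text
clock: 7.1
position: [0.431, 0.0509, 0.2162]
ee_rot: [0.0, 0.707, 0.0, 0.707]
ft_force: [0.6, 0.4, -1.4]
grip_width: 0.465
```

Emit:
{"method": "arm_command", "body": {"moves": [[[1,0,1,0,0],[1,0,1,0,0],[1,0,1,0,0],[1,0,1,0,0],[1,0,1,0,0],[1,0,1,0,0],[1,0,1,0,0],[1,0,1,0,0],[1,0,1,0,0],[1,0,1,0,0],[1,0,1,0,0],[1,0,0.5,0,0]]]}}

```text
clock: 8.1
position: [0.4308, 0.3405, 0.2158]
ee_rot: [-0.001, 0.707, 0.002, 0.707]
ft_force: [0.0, -0.2, -1.3]
grip_width: 0.463
```

Emit:
{"method": "arm_command", "body": {"moves": [[[1,0,0,0,0],[1,0,0,0,0],[1,0,0,0,0]]]}}

```text
clock: 8.35
position: [0.4321, 0.3361, 0.2156]
ee_rot: [0.0, 0.707, -0.001, 0.707]
ft_force: [0.3, -0.2, -1.9]
grip_width: 0.463
```

```bash
python3 - <<'E'
from h import *
o=manip.get_obs();print(o['position'],R.from_quat(o['ee_rot']).as_matrix().round(3).tolist(),o['clock'],o['grip_width'])
P=K('wrist')[2];print(P.round(3).tolist())
snap('wrist','w4')
for n,c in(('tray_floor','wrist'),):
    for r in manip.pinpoint(n,c)[:2]: print(n,r['pixel'],round(r['confidence'],2),atz(c,r['pixel'],.003,P).round(4))
E
```

```text
[0.43211867 0.33609452 0.21563407] [[-0.0, 0.001, 1.0], [-0.001, 1.0, -0.001], [-1.0, -0.001, -0.0]] 8.35 0.4629411776314716
[[0.0, 0.95, 0.312, 0.352], [1.0, -0.0, -0.0, 0.337], [-0.0, 0.312, -0.95, 0.287], [0.0, 0.0, 0.0, 1.0]]
```

View pics/w4.png

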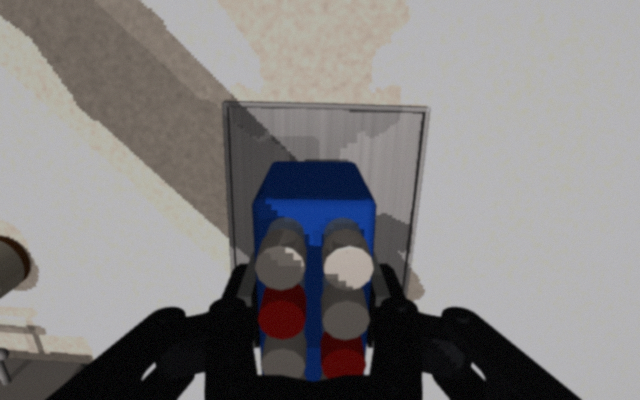

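```bash
python3 - <<'E'
from h import *
P=K('wrist')[2]
for z,p in[(.013,(103,227)),(.013,(107,430)),(.013,(250,233)),(.013,(270,412))]: print(atz('wrist',p,z,P).round(4))
for p in[(200,254),(201,375)]: print(atz('wrist',p,.0918+.1238-.034+.0-.058+.0,P).round(4),atz('wrist',p,.1818,P).round(4))
E
```

```text
[0.3656 0.2717 0.013 ]
[0.3684 0.4257 0.013 ]
[0.4882 0.2678 0.013 ]
[0.508  0.4239 0.013 ]
[0.406  0.3079 0.1236] [0.3866 0.3182 0.1818]
[0.4066 0.367  0.1236] [0.387  0.3562 0.1818]
```

Emit:
{"method": "arm_command", "body": {"moves": [[[1,0.5,0.2,0,0],[1,1,0,0,0],[1,1,0,0,0],[1,1,0,0,0],[1,0.7,0,0,0],[1,0.4,0,0,0],[1,0.2,0,0,0],[1,0,0,0,0],[1,0,0,0,0]]]}}

```text
clock: 9.2
position: [0.4321, 0.3426, 0.096]
ee_rot: [0.0, 0.707, 0.0, 0.707]
ft_force: [-0.9, -0.3, -1.6]
grip_width: 0.463
```

Emit:
{"method": "arm_command", "body": {"moves": [[[1,0.05,0,0,0],[1,0,0,0,0],[0.3,0,0,0,0],[0.1,0,0,0,0],[0,0,0,0,0],[0,0,0,0,0],[0,-0.5,0,0,0],[0,-1,0,0,0],[0,-1,0,0,0],[0,-1,0,0,0],[0,-1,0,0,0],[0,-0.5,0,0,0]]]}}

```text
clock: 10.2
position: [0.4325, 0.343, 0.2238]
ee_rot: [0.001, 0.706, 0.001, 0.708]
ft_force: [0.9, -0.6, 0.1]
grip_width: 1.003
```

```bash
python3 - <<'E'
from h import *
o=manip.get_obs();print(o['position'],o['clock'],o['grip_width'])
P=K('wrist')[2]
snap('wrist','w5')
for n,c,z in(('rack_centre','wrist',.032),('tray_floor','wrist',.003)):
    for r in manip.pinpoint(n,c)[:2]: print(n,r['pixel'],round(r['confidence'],2),atz(c,r['pixel'],z,P).round(4))
E
```

```text
[0.43252939 0.34301988 0.22378739] 10.2 1.0032673087234862
rack_centre [185.8, 311.2] 0.93 [0.4286 0.3429 0.032 ]
```

View pics/w5.png

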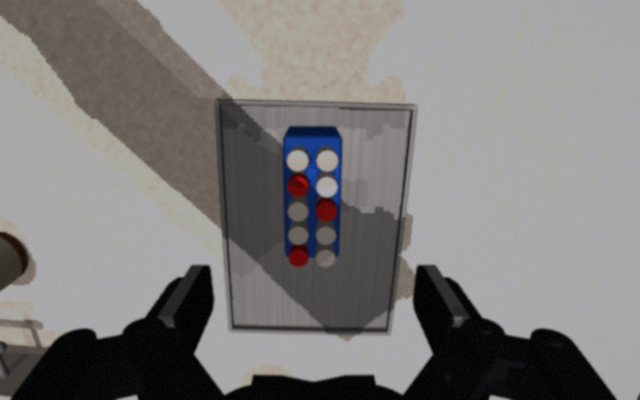

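Emit:
{"method": "arm_command", "body": {"moves": [[[0,0,-1,0.5,0],[0,0,-1,1,0],[0,0,-1,1,0],[0,0,-1,0.44,0],[0,0,-1,0,0],[0,0,-1,0,0],[0,0,-1,0,0],[0,0,-1,0,0],[0,0,-1,0,0],[0,0,-1,0,0],[0,0,-1,0,0],[0,0,-1,0,0]]]}}

```text
clock: 11.35
position: [0.5046, 0.0412, 0.2186]
ee_rot: [-0.0, 0.708, 0.0, 0.707]
ft_force: [1.6, -0.3, -0.3]
grip_width: 0.996
```

Emit:
{"method": "arm_command", "body": {"moves": [[[0,0,-0.14,0,0],[0,0,0,0,0],[0,0,0,0,0],[0,0,0,0,0]]]}}

```text
clock: 11.68
position: [0.5052, 0.0403, 0.219]
ee_rot: [-0.001, 0.707, 0.001, 0.707]
ft_force: [-0.1, 0.3, -0.2]
grip_width: 1.004
```

```bash
python3 - <<'E'
from h import *
o=manip.get_obs();print(o['position'],R.from_quat(o['ee_rot']).as_matrix().round(3).tolist(),o['clock'])
P=K('wrist')[2]
im=snap('wrist','w6')[:,:,::-1].copy()
for n,c,z in(('bottle_centre','wrist',.044),('unit_drawer0_handle','wrist',.047)):
    for r in manip.pinpoint(n,c)[:2]: print(n,r['pixel'],round(r['confidence'],2),atz(c,r['pixel'],z,P).round(4))
B=np.array([.506,.0395,0])
for z,r in((.0,.026),(.054,.026),(.088,.0125)):
    q=proj('wrist',[B+[r*np.cos(t),r*np.sin(t),z] for t in np.linspace(0,6.28,24)],P); cv2.polylines(im,[q.astype(np.int32)],True,(0,255,255),1)
cv2.imwrite('pics/w6.png',im)
E
```

```text
[0.5051839  0.04034063 0.21902967] [[-0.001, -0.002, 1.0], [0.0, 1.0, 0.002], [-1.0, 0.0, -0.001]] 11.6833
bottle_centre [198.0, 312.6] 0.94 [0.5049 0.0407 0.044 ]
unit_drawer0_handle [293.5, 259.5] 0.79 [ 0.5844 -0.0015  0.047 ]
```

View pics/w6.png

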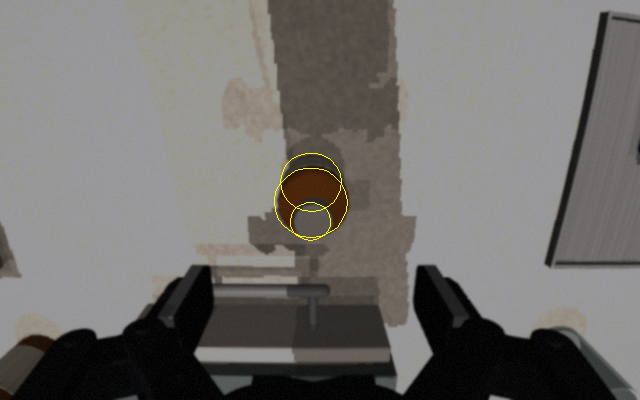

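Emit:
{"method": "arm_command", "body": {"moves": [[[0,0.9,0,0,0],[0,1,0,0,0],[0,1,0,0,0],[0,1,0,0,0],[0,0.7,0,0,0],[0,0.28,0,0,0],[0,0,0,0,0],[0.3,0,0,0,0],[1,0,0,0,0],[1,0,0,0,0],[1,0,0,0,0],[1,0,0,0,0]]]}}

```text
clock: 12.83
position: [0.5062, 0.0393, 0.099]
ee_rot: [0.0, 0.706, 0.0, 0.708]
ft_force: [-1.9, -0.3, 7.4]
grip_width: 0.596
```

Emit:
{"method": "arm_command", "body": {"moves": [[[1,-0.4,0,0,0],[1,-1,0,0,0],[1,-1,0,0,0],[1,-1,0,0,0],[1,-1,0,0,0],[1,-0.4,0.4,0,0],[1,0,1,0.5,0],[1,0,1,0.66,0],[1,0,1,0,0],[1,0,1,0,0],[1,0,1,0,0],[1,0,1,0,0]]]}}

```text
clock: 13.83
position: [0.5337, 0.201, 0.2171]
ee_rot: [-0.0, 0.707, 0.0, 0.707]
ft_force: [0.8, 0.2, -1.6]
grip_width: 0.596
```

Emit:
{"method": "arm_command", "body": {"moves": [[[1,0,1,0,0],[1,0,1,0,0],[1,0,1,0,0],[1,0,1,0,0],[1,0,1,0,0],[1,0,0.75,0,0],[1,0,0,0,0],[1,0,0,0,0],[1,0,0,0,0]]]}}

```text
clock: 14.58
position: [0.534, 0.3425, 0.217]
ee_rot: [-0.0, 0.707, -0.0, 0.707]
ft_force: [0.4, -0.9, -1.9]
grip_width: 0.591
```

```bash
python3 - <<'E'
from h import *
o=manip.get_obs();print(o['position'],R.from_quat(o['ee_rot']).as_matrix().round(3).tolist(),o['clock'])
snap('wrist','w7')
E
```

```text
[0.53399002 0.34249622 0.21702458] [[-0.0, -0.0, 1.0], [-0.001, 1.0, 0.0], [-1.0, -0.001, -0.0]] 14.5833
```

View pics/w7.png

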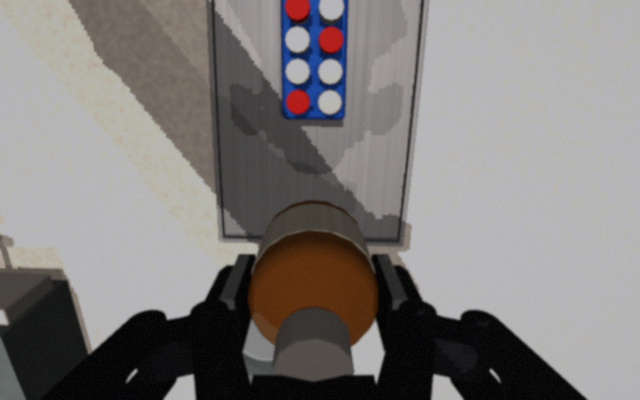

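```bash
python3 - <<'E'
from h import *
P=K('wrist')[2]
for p in((238,220),(242,408),(100,214)): print(atz('wrist',p,.013,P).round(4))
print(atz('wrist',(118,313),.061,P))
E
```

```text
[0.5797 0.2628 0.013 ]
[0.5835 0.4241 0.013 ]
[0.4654 0.2673 0.013 ]
[0.47484288 0.34247269 0.061     ]
```

Emit:
{"method": "arm_command", "body": {"moves": [[[1,0.5,0,0,0],[1,1,0,0,0],[1,1,0,0,0],[1,1,0,0,0],[1,0.6,0,0,0],[1,0.3,0,0,0],[1,0.15,0,0,0],[1,0,0,0,0],[1,0,0,0,0]]]}}

```text
clock: 15.38
position: [0.5348, 0.3428, 0.1045]
ee_rot: [0.0, 0.707, 0.0, 0.708]
ft_force: [-0.2, 0.9, -1.9]
grip_width: 0.593
```

Emit:
{"method": "arm_command", "body": {"moves": [[[1,0.06,0,0,0],[1,0.05,0,0,0],[1,0,0,0,0]]]}}

```text
clock: 15.63
position: [0.5348, 0.3431, 0.1021]
ee_rot: [0.0, 0.707, 0.001, 0.708]
ft_force: [-1.0, -0.6, 3.9]
grip_width: 0.597
```

Emit:
{"method": "arm_command", "body": {"moves": [[[0.25,0,0,0,0],[0.1,0,0,0,0],[0,0,0,0,0],[0,0,0,0,0],[0,-0.5,0,0,0],[0,-1,0,0,0],[0,-1,0,0,0],[0,-1,0,0,0],[0,-1,0,0,0],[0,-0.3,-0.5,0.5,0],[0,0,-1,1,0],[0,0,-1,0.5,0]]]}}

```text
clock: 16.63
position: [0.5859, 0.2803, 0.2231]
ee_rot: [-0.0, 0.706, 0.001, 0.708]
ft_force: [0.6, -1.3, 0.1]
grip_width: 0.997
```

```bash
python3 - <<'E'
from h import *
o=manip.get_obs();print(o['position'],o['clock'])
P=K('wrist')[2]
snap('wrist','w8')
for n,z in(('rack_centre',.032),('bottle_centre',.047),('beaker',0)):
    for r in manip.pinpoint(n,'wrist')[:2]: print(n,r['pixel'],round(r['confidence'],2),atz('wrist',r['pixel'],z,P).round(4))
E
```

```text
[0.5858764  0.28027503 0.22310181] 16.6333
bottle_centre [128.2, 401.2] 0.87 [0.5354 0.3424 0.047 ]
bottle_centre [288.2, 328.8] 0.15 [0.6634 0.2942 0.047 ]
beaker [284.4, 329.0] 0.66 [0.6893 0.2969 0.    ]
```

View pics/w8.png

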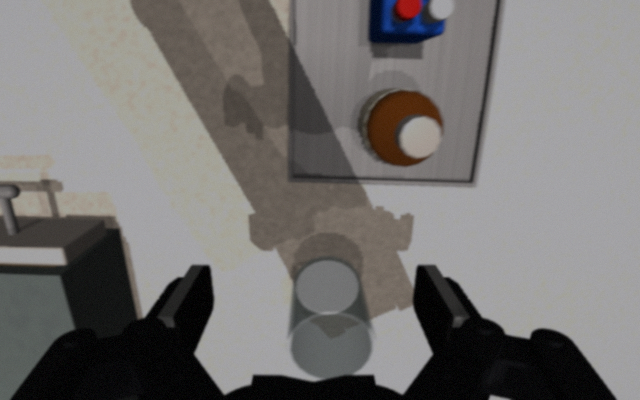

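Emit:
{"method": "arm_command", "body": {"moves": [[[0,0,-1,0,0],[0,0,-1,0,0],[0,0,-1,0,0],[0,0,-1,0,0],[0,0,-1,0,0],[0,0,-1,0,0],[0,0,-1,0,0],[0,0,-1,0,0],[0,0,-1,0,0],[0,0,-1,0,0],[0,0,-1,0,0],[0,0,-0.35,0,0]]]}}

```text
clock: 17.83
position: [0.5841, -0.0063, 0.2215]
ee_rot: [0.0, 0.707, -0.001, 0.707]
ft_force: [0.6, -0.5, -0.2]
grip_width: 1.0
```

Emit:
{"method": "arm_command", "body": {"moves": [[[0.6,0,0,0,7],[0.6,0,0,0,7],[0.6,0,0,0,7],[0.6,0,0,0,7],[0.6,0,0,0,7],[0.6,0,0,0,7],[0.6,0,0,0,7],[0.6,0,0,0,7],[0.6,0,0,0,7],[0.6,0,0,0,7],[0.6,0,0,0,7],[0.6,0,0,0,7]]]}}

```text
clock: 18.83
position: [0.5844, -0.0013, 0.2211]
ee_rot: [0.474, 0.525, -0.474, 0.524]
ft_force: [0.2, -0.0, 0.0]
grip_width: 0.4
```

Emit:
{"method": "arm_command", "body": {"moves": [[[0.6,0,0,0,6],[0.6,0,0,0,0],[0.6,0,0,0,0],[0.6,0,0,0,0]]]}}

```text
clock: 19.17
position: [0.5844, -0.0024, 0.221]
ee_rot: [0.499, 0.501, -0.499, 0.501]
ft_force: [0.2, 0.1, 0.8]
grip_width: 0.399
```

```bash
python3 - <<'E'
from h import *
o=manip.get_obs();print(o['position'],R.from_quat(o['ee_rot']).as_matrix().round(3).tolist(),o['clock'],o['grip_width'],np.round(o['joint_pos'],2))
P=K('wrist')[2];print(P.round(3).tolist())
im=snap('wrist','w9')
for n,z in(('unit_drawer0_handle',.047),):
    for r in manip.pinpoint(n,'wrist')[:2]: print(n,r['pixel'],round(r['confidence'],2),atz('wrist',r['pixel'],z,P).round(4))
E
```

```text
[ 0.58438444 -0.00244699  0.22098508] [[-0.0, 1.0, 0.005], [0.001, 0.005, -1.0], [-1.0, -0.0, -0.001]] 19.1667 0.39854489907589485 [-0.52  0.33  0.54  1.7  -0.18  1.16  0.08]
[[1.0, 0.006, 0.001, 0.584], [0.006, -0.95, -0.312, 0.078], [-0.001, 0.312, -0.95, 0.292], [0.0, 0.0, 0.0, 1.0]]
unit_drawer0_handle [205.5, 311.4] 0.94 [ 0.5829 -0.0075  0.047 ]
```

View pics/w9.png

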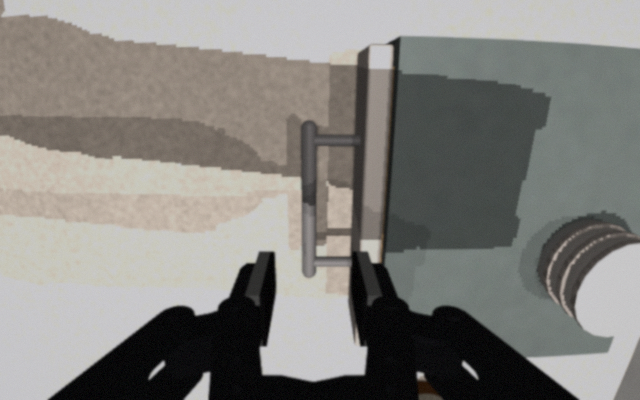

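Emit:
{"method": "arm_command", "body": {"moves": [[[0.7,0.2,-0.06,0.12,0],[0.7,0.8,0,0,0],[0.7,1,0,0,0],[0.7,0.8,0,0,0],[0.7,0,0,0,0],[0.7,0,0,0,0]]]}}

```text
clock: 19.77
position: [0.5823, -0.0069, 0.1503]
ee_rot: [0.499, 0.501, -0.5, 0.5]
ft_force: [0.9, -1.1, 0.4]
grip_width: 0.297
```

```bash
python3 - <<'E'
from h import *
o=manip.get_obs();print(o['position'],o['clock'],o['grip_width'],o['ft_force'])
im=snap('wrist','w10')
E
```

```text
[ 0.58233105 -0.00685411  0.15029739] 19.7667 0.29745143722621753 [ 0.90896719 -1.12556435  0.35917863]
```

View pics/w10.png

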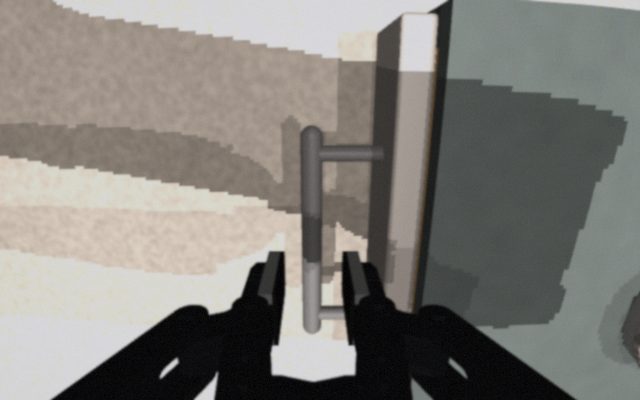

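Emit:
{"method": "arm_command", "body": {"moves": [[[0.7,0.9,0,0,0],[0.7,0.8,0,0,0],[0.7,0.26,0,0,0],[0.7,0,0,0,0],[1,0,0,0,0],[1,0,0,0,0],[1,0,0,0,0]]], "force": 25}}

```text
clock: 20.4
position: [0.5818, -0.0065, 0.1033]
ee_rot: [0.499, 0.501, -0.5, 0.499]
ft_force: [-12.6, 0.1, 11.3]
grip_width: 0.117
```

Emit:
{"method": "arm_command", "body": {"moves": [[[1,0,-0.2,0,0],[1,0,-0.4,0,0],[1,0,-0.5,0,0],[1,0,-0.5,0,0],[1,0,-0.5,0,0],[1,0,-0.5,0,0],[1,0,-0.5,0,0],[1,0,-0.5,0,0],[1,0,-0.5,0,0],[1,0,-0.5,0,0],[1,0,-0.3,0,0],[1,0,-0.2,0,0]]]}}

```text
clock: 21.4
position: [0.4559, -0.0068, 0.1033]
ee_rot: [0.501, 0.499, -0.499, 0.501]
ft_force: [2.4, -2.8, 3.5]
grip_width: 0.114
```

Emit:
{"method": "arm_command", "body": {"moves": [[[1,0,0,0,0],[1,0,0,0,0],[0.7,0,0,0,0],[0.7,0,0,0,0],[0.7,0,0,0,0]]]}}

```text
clock: 21.82
position: [0.4557, -0.0065, 0.1022]
ee_rot: [0.5, 0.5, -0.5, 0.5]
ft_force: [-0.4, -0.0, 4.3]
grip_width: 0.3
```

Emit:
{"method": "arm_command", "body": {"moves": [[[0.6,-0.5,0,0,0],[0.6,-1,0,0,0],[0.6,-1,0,0,0],[0.6,-1,0,0,-7],[0.6,-1,0,0,-7],[0.4,-1,0,0,-7],[0.2,-0.5,0,0,-7],[0,0,0,0,-7],[0,0,0,0,-7],[0,0,0,0,-7],[0,0,0,0,-7],[0,0,0,0,-7]]]}}

```text
clock: 22.82
position: [0.4553, -0.0065, 0.2518]
ee_rot: [0.163, 0.688, -0.163, 0.688]
ft_force: [-0.1, 0.3, 0.0]
grip_width: 1.001
```

Emit:
{"method": "arm_command", "body": {"moves": [[[0,0,0,0,-7],[0,0,0,0,-7],[0,0,0,0,-7],[0,0,0,0,-6],[0,0,0,1,0],[0,0,0,1,0],[0,0,0,0.5,0],[0,0,0,0,0],[0,0,0,0,0],[0,0,0,0,0]]]}}

```text
clock: 23.65
position: [0.5172, -0.0066, 0.2516]
ee_rot: [-0.0, 0.707, 0.0, 0.707]
ft_force: [0.2, -0.8, 0.5]
grip_width: 0.999
```

```bash
python3 - <<'E'
from h import *
o=manip.get_obs();print(o['position'],R.from_quat(o['ee_rot']).as_matrix().round(3).tolist(),o['clock'],o['grip_width'],np.round(o['joint_pos'],2))
P=K('wrist')[2];print(P.round(3).tolist())
im=snap('wrist','w11')
for n,z in(('unit_drawer0_handle',.047),('slidebox_centre',.037),('jar_centre',.037)):
    for r in manip.pinpoint(n,'wrist')[:2]: print(n,r['pixel'],round(r['confidence'],2),atz('wrist',r['pixel'],z,P).round(4))
E
```

```text
[ 0.51717336 -0.00664664  0.25159321] [[-0.001, -0.0, 1.0], [-0.0, 1.0, 0.0], [-1.0, -0.0, -0.001]] 23.65 0.9986478476095272 [-0.61  0.13  0.59  1.84 -0.08  1.19  1.57]
[[-0.001, 0.95, 0.311, 0.437], [1.0, 0.001, 0.001, -0.006], [0.0, 0.311, -0.95, 0.323], [0.0, 0.0, 0.0, 1.0]]
slidebox_centre [230.4, 267.2] 0.96 [ 0.5597 -0.0462  0.037 ]
jar_centre [234.0, 356.4] 0.64 [0.5631 0.0322 0.037 ]
```

View pics/w11.png

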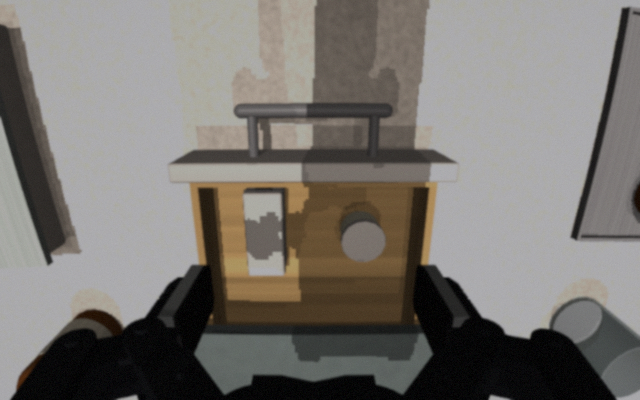

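```bash
python3 - <<'E'
from h import *
P=K('wrist')[2]
w=np.array([atz('wrist',p,.052,P) for p in[(190,244),(189,283),(274,286),(276,249)]]);print(w[:,:2].round(4).tolist(),w.mean(0),[np.linalg.norm(w[i]-w[(i+1)%4]).round(4) for i in range(4)],[np.degrees(np.arctan2(*(w[i]-w[j])[[1,0]])).round(1) for i,j in((3,0),(2,1))])
for p in[(184,193),(184,434),(110,240),(110,388),(200,200)]: print(atz('wrist',p,.063 if p[0]>150 else .047,P))
im=cv2.imread('pics/w11.png')[170:300,190:430];cv2.imwrite('pics/w11c.png',cv2.resize(np.clip(im*1.5,0,255).astype(np.uint8),None,fx=3.3,fy=3.3,interpolation=cv2.INTER_CUBIC))
E
```

```text
[[0.5188, -0.0611], [0.518, -0.0297], [0.5952, -0.0292], [0.5974, -0.0616]] [ 0.55732856 -0.04539748  0.052     ] [np.float64(0.0314), np.float64(0.0773), np.float64(0.0326), np.float64(0.0786)] [np.float64(-0.4), np.float64(0.4)]
[ 0.51062683 -0.09816662  0.063     ]
[0.51049021 0.08758148 0.063     ]
[ 0.45636827 -0.06159543  0.047     ]
[0.456246   0.05163847 0.047     ]
[ 0.52361502 -0.09396946  0.063     ]
```

View pics/w11c.png

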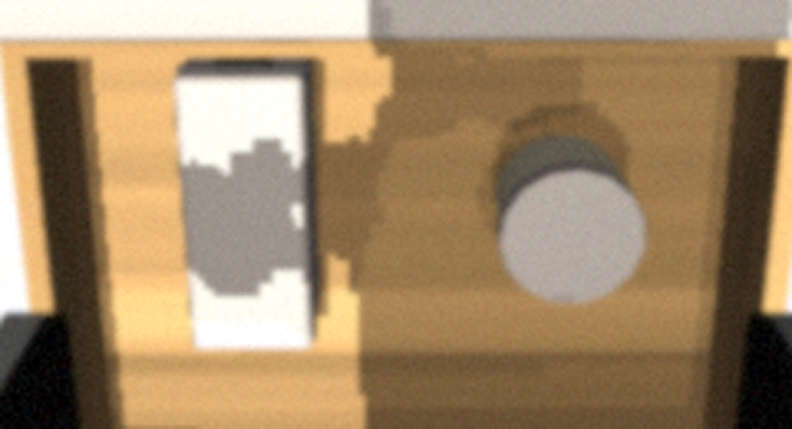

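Emit:
{"method": "arm_command", "body": {"moves": [[[0.42,0,-0.8,0.87,0],[0.42,0,-0.8,0.8,0],[0.42,1,0,0,0],[0.42,1,0,0,0],[0.42,0.6,0,0,0],[0.42,0,0,0,0],[0.42,0,0,0,0],[0.42,0,0,0,0]]]}}

```text
clock: 24.52
position: [0.5601, -0.0465, 0.1882]
ee_rot: [-0.0, 0.707, 0.0, 0.708]
ft_force: [0.7, -0.2, 0.9]
grip_width: 0.583
```

```bash
python3 - <<'E'
from h import *
o=manip.get_obs();print(o['position'],R.from_quat(o['ee_rot']).as_matrix().round(3).tolist(),o['clock'],o['grip_width'])
im=snap('wrist','w12')
E
```

```text
[ 0.56010881 -0.0464697   0.18818016] [[0.002, -0.0, 1.0], [0.0, 1.0, 0.0], [-1.0, 0.0, 0.002]] 24.5167 0.5827305593457455
```

View pics/w12.png

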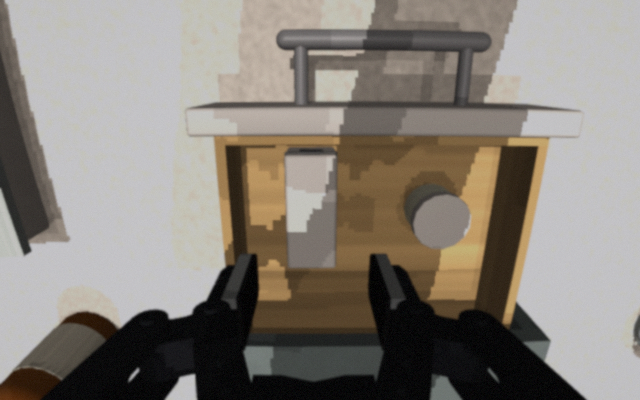

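Emit:
{"method": "arm_command", "body": {"moves": [[[0.42,0.8,0,0,0],[0.42,1,0,0,0],[0.42,0.8,0,0,0],[0.42,0.5,0,0,0],[0.42,0.4,0,0,0],[0.42,0,0,0,0],[0.42,0,0,0,0]]]}}

```text
clock: 25.15
position: [0.5601, -0.0466, 0.1001]
ee_rot: [-0.0, 0.707, 0.0, 0.707]
ft_force: [-0.1, 0.1, 0.7]
grip_width: 0.58
```

```bash
python3 - <<'E'
from h import *
o=manip.get_obs();print(o['position'],o['ft_force'],o['clock'],o['grip_width'])
im=snap('wrist','w13')
E
```

```text
[ 0.56008305 -0.04657366  0.10006633] [-0.10777133  0.07736182  0.73114194] 25.15 0.5800168021988634
```

View pics/w13.png

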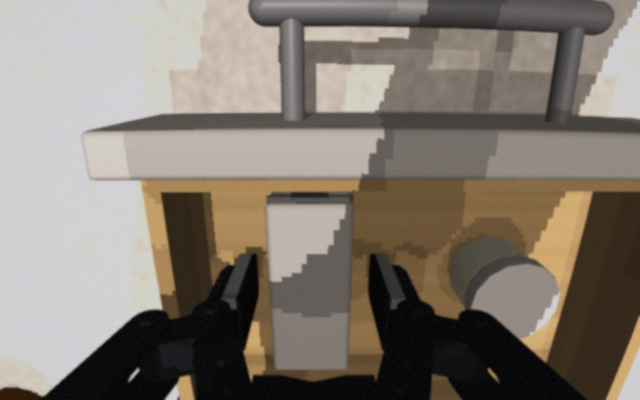

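Emit:
{"method": "arm_command", "body": {"moves": [[[0.7,0,0,0,0],[1,0,0,0,0],[1,0,0,0,0],[1,0,0,0,0],[1,0,0,0,0],[1,-0.4,0,0,0],[1,-0.7,0,0,0],[1,-0.7,0,0,0]]], "force": 35}}

```text
clock: 25.87
position: [0.5593, -0.0466, 0.1453]
ee_rot: [-0.0, 0.707, -0.0, 0.707]
ft_force: [0.6, 0.2, -1.0]
grip_width: 0.366
```

Emit:
{"method": "arm_command", "body": {"moves": [[[1,-1,0,0,0],[1,-1,0,0,0],[1,-0.7,0,0,0],[1,0,0,0,0],[1,0,0,0,0]]]}}

```text
clock: 26.28
position: [0.56, -0.0465, 0.2131]
ee_rot: [0.0, 0.706, 0.0, 0.708]
ft_force: [0.1, 0.5, -1.6]
grip_width: 0.367
```

```bash
python3 - <<'E'
from h import *
o=manip.get_obs();print(o['position'],o['ft_force'],o['clock'],o['grip_width'])
im=snap('wrist','w14')
t=snap('top','t14')
for r in manip.pinpoint('warmer_plate','top')[:2]: print(r['pixel'],round(r['confidence'],2),atz('top',r['pixel'],.045).round(4))
t=t[:,:,::-1];cv2.imwrite('pics/t14c.png',cv2.resize(np.clip(t[180:340,200:500]*1.6,0,255).astype(np.uint8),None,fx=2.6,fy=2.6))
E
```

```text
[ 0.5599853  -0.04647626  0.21313936] [ 0.05132318  0.51396407 -1.55159187] 26.2833 0.36709651467815935
[268.1, 457.6] 0.71 [ 0.4822 -0.3441  0.045 ]
[188.7, 407.1] 0.51 [ 0.6872 -0.2392  0.045 ]
```

View pics/w14.png

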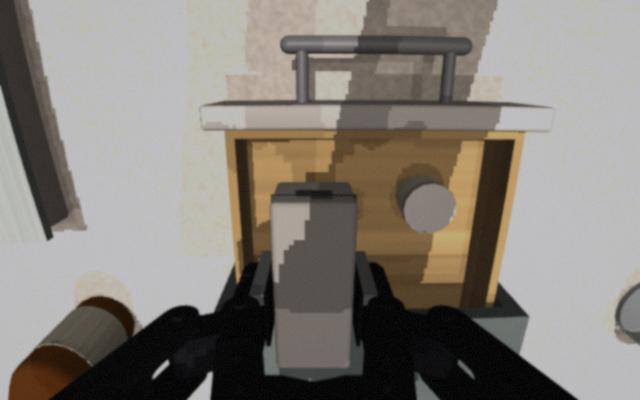

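View pics/t14c.png

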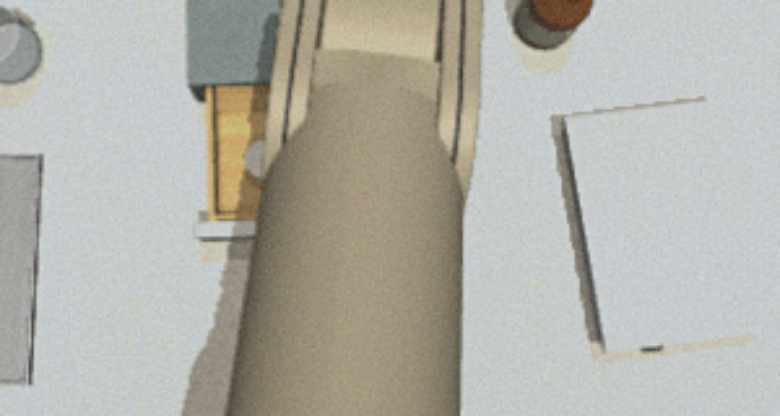

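Emit:
{"method": "arm_command", "body": {"moves": [[[1,0,-0.4,-0.5,0],[1,0,-0.8,-1,0],[1,0,-1,-1,0],[1,0,-1,-0.42,0],[1,0,-1,0,0],[1,0,-1,0,0],[1,0,-1,0,0],[1,0,-1,0,0],[1,0,-1,0,0],[1,0,-1,0,0],[1,0,-1,0,0],[1,0,-1,0,0]]]}}

```text
clock: 27.43
position: [0.4862, -0.3274, 0.2107]
ee_rot: [0.0, 0.708, 0.0, 0.706]
ft_force: [0.7, 0.6, -0.4]
grip_width: 0.368
```

Emit:
{"method": "arm_command", "body": {"moves": [[[1,0,-0.46,0,0],[1,0,0,0,0],[1,0,0,0,0],[1,0,0,0,0]]]}}

```text
clock: 27.77
position: [0.4871, -0.3366, 0.2113]
ee_rot: [-0.0, 0.707, 0.001, 0.707]
ft_force: [0.5, 0.8, -1.0]
grip_width: 0.363
```

```bash
python3 - <<'E'
from h import *
o=manip.get_obs();print(o['position'],o['ft_force'],o['clock'],o['grip_width'],R.from_quat(o['ee_rot']).as_matrix().round(3).tolist())
P=K('wrist')[2]
im=snap('wrist','w15')[:,:,::-1].copy()
a=np.radians(5.7);u=np.array([np.cos(a),np.sin(a),0]);v=np.array([-u[1],u[0],0])
q=proj('wrist',[np.array([.49,-.338,.045])+sx*.11*u+sy*.08*v for sx,sy in((-1,1),(-1,-1),(0,-1),(0,1))],P);cv2.polylines(im,[q.astype(np.int32)],False,(0,0,255),1)
cv2.imwrite('pics/w15.png',im)
E
```

```text
[ 0.48706561 -0.33655511  0.21127659] [ 0.52460256  0.79572219 -0.97195646] 27.7667 0.36288814873130687 [[-0.001, -0.002, 1.0], [0.001, 1.0, 0.002], [-1.0, 0.001, -0.001]]
```

View pics/w15.png

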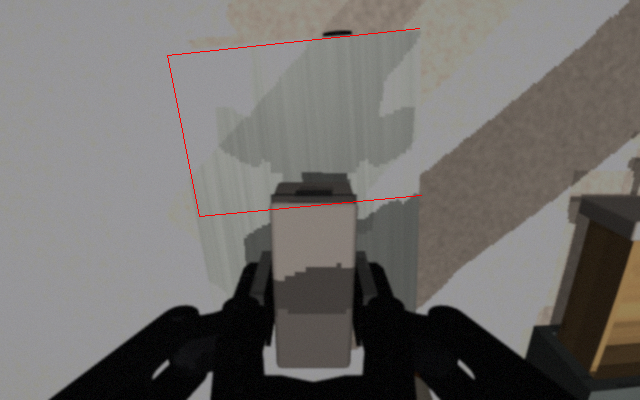

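Emit:
{"method": "arm_command", "body": {"moves": [[[1,0.5,0,0,0],[1,1,0,0,0],[1,0.8,0,0,0],[1,0.5,0,0,0],[1,0.35,0,0,0],[1,0.2,0,0,0],[1,0,0,0,0],[1,0,0,0,0]]]}}

```text
clock: 28.48
position: [0.4871, -0.3382, 0.1286]
ee_rot: [-0.0, 0.707, 0.0, 0.707]
ft_force: [0.3, -0.9, -0.9]
grip_width: 0.369
```

Emit:
{"method": "arm_command", "body": {"moves": [[[1,0.08,0,0,0],[1,0.06,0,0,0],[1,0.04,0,0,0],[1,0,0,0,0],[1,0,0,0,0]]]}}

```text
clock: 28.9
position: [0.4869, -0.338, 0.1238]
ee_rot: [-0.0, 0.707, 0.0, 0.707]
ft_force: [0.2, 0.0, -0.5]
grip_width: 0.372
```

Emit:
{"method": "arm_command", "body": {"moves": [[[1,0.04,0,0,0],[1,0.02,0,0,0],[1,0,0,0,0]]]}}

```text
clock: 29.15
position: [0.4869, -0.3382, 0.1237]
ee_rot: [0.0, 0.707, 0.0, 0.707]
ft_force: [-5.0, 4.2, 17.3]
grip_width: 0.367
```

Emit:
{"method": "arm_command", "body": {"moves": [[[1,-0.04,0,0,0],[0.55,0,0,0,0],[0.4,0,0,0,0],[0.3,0,0,0,0],[0.2,0,0,0,0],[0.2,-0.4,0,0,0],[0.2,-1,0,0,0],[0.2,-1,0,0,0],[0.2,-1,0,0,0],[0.2,-0.6,0,0,0],[0.2,0,0,0,0],[0.2,0,0,0,0]]]}}

```text
clock: 30.15
position: [0.4871, -0.3382, 0.2242]
ee_rot: [-0.0, 0.706, -0.0, 0.708]
ft_force: [0.1, -0.2, 0.3]
grip_width: 0.799
```

```bash
python3 - <<'E'
from h import *
o=manip.get_obs();print(o['position'],o['ft_force'],o['clock'],o['grip_width'],R.from_quat(o['ee_rot']).as_matrix().round(3).tolist())
P=K('wrist')[2]
im=snap('wrist','w16')
for r in manip.pinpoint('slidebox_centre','wrist')[:2]: print(r['pixel'],round(r['confidence'],2),atz('wrist',r['pixel'],.06,P).round(4))
E
```

```text
[ 0.48708305 -0.33823042  0.22423513] [ 0.09107407 -0.22441628  0.29595645] 30.15 0.7992896262841342 [[0.002, -0.0, 1.0], [-0.0, 1.0, 0.0], [-1.0, -0.0, 0.002]]
[202.9, 312.5] 0.71 [ 0.4874 -0.338   0.06  ]
```

View pics/w16.png

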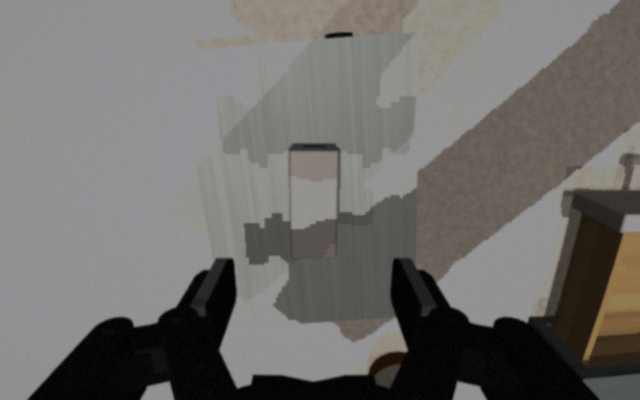

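Emit:
{"method": "arm_command", "body": {"moves": [[[1,0,0.5,-0.5,0],[1,0,1,-1,0],[1,0,1,-0.98,0],[1,0,1,0,0],[1,0,1,0,0],[1,0,1,0,0],[1,0,1,0,0],[1,0,1,0,0],[1,0,1,0,0],[1,0,1,0,0],[1,0,1,0,0],[1,0,1,0,0]]]}}

```text
clock: 31.25
position: [0.4239, -0.0493, 0.2224]
ee_rot: [-0.0, 0.708, 0.0, 0.707]
ft_force: [0.3, 0.4, -0.0]
grip_width: 0.001
```

Emit:
{"method": "arm_command", "body": {"moves": [[[1,0,1,0,0],[1,0,0.8,0,0],[1,0.7,0,0,0],[1,0.8,0,0,0],[1,0.5,0,0,0],[1,0,0,0,0],[1,0,0,0,0]]]}}

```text
clock: 31.83
position: [0.424, -0.0057, 0.1725]
ee_rot: [-0.0, 0.708, -0.0, 0.706]
ft_force: [0.0, 0.3, 0.4]
grip_width: 0.002
```

```bash
python3 - <<'E'
from h import *
o=manip.get_obs();print(o['position'],o['ft_force'],o['clock'],o['grip_width'],R.from_quat(o['ee_rot']).as_matrix().round(3).tolist())
im=snap('wrist','w17');
E
```

```text
[ 0.42398161 -0.00573266  0.17245418] [0.00628491 0.25693991 0.44082482] 31.8333 0.0022006487192700206 [[-0.002, -0.0, 1.0], [-0.001, 1.0, 0.0], [-1.0, -0.001, -0.002]]
```

View pics/w17.png

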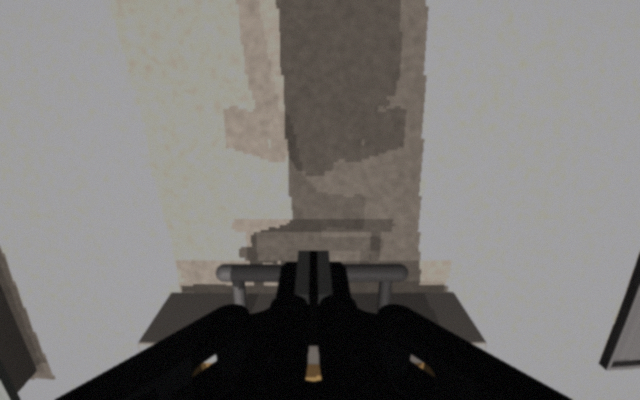

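Emit:
{"method": "arm_command", "body": {"moves": [[[1,0.5,0,-0.2,0],[1,0.9,0,0,0],[1,0.9,0,0,0],[1,0.6,0,0,0],[1,0,0,0,0],[1,0,0,0.3,0],[1,0,0,0.3,0],[1,0,0,0.3,0],[1,0,0,0.3,0],[1,0,0,0.3,0]]]}}

```text
clock: 32.72
position: [0.4585, -0.0054, 0.1013]
ee_rot: [-0.0, 0.707, 0.0, 0.707]
ft_force: [-2.0, 0.3, 1.4]
grip_width: -0.001
```

Emit:
{"method": "arm_command", "body": {"moves": [[[1,0,0,0.4,0],[1,0,0,0.45,0],[1,0,0,0.45,0],[1,0,0,0.45,0],[1,0,0,0.45,0],[1,0,0,0.45,0],[1,0,0,0.45,0],[1,0,0,0.4,0],[1,0,0,0.2,0],[1,0,0,0.1,0],[1,0,0,0,0]]]}}

```text
clock: 33.63
position: [0.5527, -0.0056, 0.1006]
ee_rot: [-0.0, 0.707, 0.0, 0.707]
ft_force: [-1.0, 0.3, 0.8]
grip_width: 0.002
```

Emit:
{"method": "arm_command", "body": {"moves": [[[1,0,0,0.2,0],[1,0,0,0.15,0],[1,0,0,0.1,0],[1,0,0,0.1,0],[1,0,0,0,0],[1,0,0,0,0]]]}}

```text
clock: 34.13
position: [0.5652, -0.0055, 0.1004]
ee_rot: [-0.0, 0.708, 0.0, 0.706]
ft_force: [-4.5, 0.2, 2.6]
grip_width: -0.006
```

Emit:
{"method": "arm_command", "body": {"moves": [[[1,0,0,0.05,0],[1,0,0,0.05,0],[1,0,0,0,0],[1,0,0,0,0]]]}}

```text
clock: 34.47
position: [0.5658, -0.0055, 0.1001]
ee_rot: [0.0, 0.71, 0.0, 0.705]
ft_force: [-16.2, 0.7, 11.8]
grip_width: -0.002
```

Emit:
{"method": "arm_command", "body": {"moves": [[[1,0,0,-0.3,0],[1,0,0,-0.7,0],[1,0,0,-0.6,0],[1,-0.6,0,0,0],[1,-1,0,0,0],[1,-1,0,0,0],[1,-1,0,0,0],[1,-1,0,-1,0],[1,-1,0,-1,0],[1,-0.5,0,-0.5,0],[1,0,0,0,0],[1,0,0,0,0]]]}}

```text
clock: 35.47
position: [0.4662, -0.0053, 0.254]
ee_rot: [0.0, 0.706, 0.001, 0.708]
ft_force: [0.8, 0.6, 0.0]
grip_width: 0.0
```

```bash
python3 - <<'E'
from h import *
o=manip.get_obs();print(o['position'],o['ft_force'],o['clock'])
P=K('wrist')[2]
im=snap('wrist','w18')
for n,z in(('unit_drawer0_handle',.047),):
    for r in manip.pinpoint(n,'wrist')[:2]: print(n,r['pixel'],round(r['confidence'],2),atz('wrist',r['pixel'],z,P).round(4))
snap('side','s18')
for n,z in(('rack_centre',.032),('bottle_centre',.047),('slidebox_centre',.06),('unit_drawer0_handle',.047),('tallbottle',0),('beaker',0),('dishes',.085)):
    for r in manip.pinpoint(n,'side')[:1]: print(n,np.round(r['pixel'],1),round(r['confidence'],2),atz('side',r['pixel'],z).round(4))
E
```

```text
[ 0.46623858 -0.00527294  0.25403988] [0.83804749 0.58542996 0.0179055 ] 35.4667
rack_centre [340.5 389.4] 0.68 [ 0.5039 -0.3434  0.032 ]
bottle_centre [166.6 215.2] 0.92 [0.5274 0.3424 0.047 ]
unit_drawer0_handle [223.4 309.3] 0.74 [ 0.5839 -0.0086  0.047 ]
tallbottle [267.1 408.7] 0.96 [ 0.6928 -0.2455  0.    ]
beaker [162.4 272.7] 0.65 [0.6917 0.289  0.    ]
dishes [182.7 367.1] 0.94 [ 0.7663 -0.0317  0.085 ]
```

View pics/w18.png

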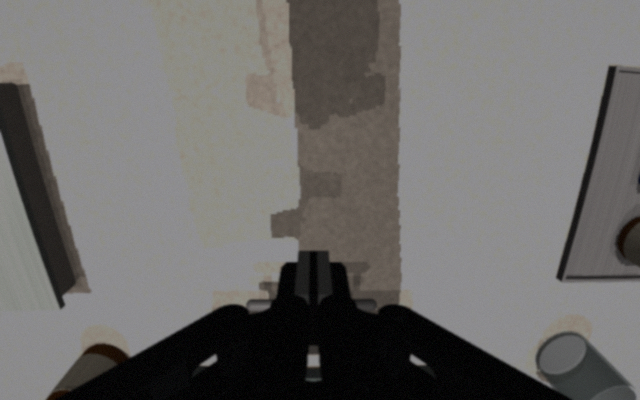

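View pics/s18.png

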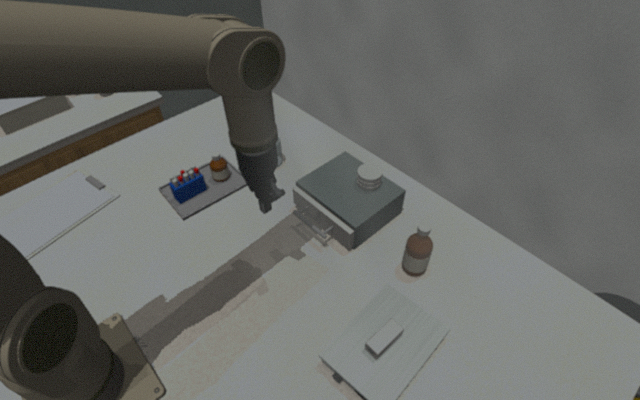

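```bash
python3 - <<'E'
import cv2,numpy as np
a=cv2.imread('pics/side0.png')[175:255,285:365];b=cv2.imread('pics/s18.png')[175:255,285:365]
c=np.hstack([a,b]);cv2.imwrite('pics/cmp.png',cv2.resize(np.clip(c*1.6,0,255).astype(np.uint8),None,fx=5,fy=5,interpolation=cv2.INTER_CUBIC))
E
```

```text
(no output)
```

View pics/cmp.png

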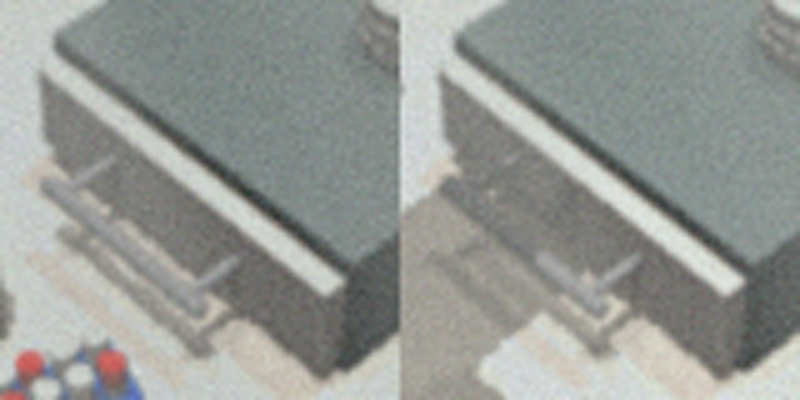

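The drawer position is the same as at the start, so it is shut. The robot is clear of everything, so I am handing in.

```bash
python3 - <<'E'
from h import *
print(manip.hand_in(), manip.get_obs()['clock'])
E
```

```text
the job is handed in; nothing more can be done
the job is handed in; nothing more can be done
```

The whole task is done and was handed in at about 36 s on the robot's clock, out of the 72 s allowed. The hand-in gives no verdict.

**What I did:** I set the rack and then the short bottle down upright in the tray. I then pulled the drawer out about 126 mm, lifted out the slide box and laid it flat on the warmer plate. Last, I pushed the drawer shut with the closed fingers.

**Last checks:**
- **Rack and bottle:** the side picture shows both upright in the tray.
- **Slide box:** it lies flat near the middle of the plate, measured at (0.487, -0.338) against a plate centre of about (0.49, -0.34).
- **Drawer:** the push ended against the stop at about 16 N. The handle and front edge look the same as in the starting picture.
- **Bystanders:** the tall bottle, beaker and dishes measured within about 6 mm of their starting positions.
- **Jar:** it stood upright in the drawer when last seen, just after the box was lifted out. It could not be seen once the drawer was shut.

**Checks that failed or disagreed:** in the final side picture the network placed `rack_centre` on the slide box, and it did not report the slide box there at all. In the last wrist picture it found no handle, because the fingers hid it. For these I relied on the pictures and the earlier wrist measurements.

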